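Find the bowed tile by rocking it on the slab

TASK

One of the three white tiles on the black stone slab is bowed underneath and seesaws. Check the one with the blue dot, then green, then red, each by gently pressing its dotted end down with the closed fingertips for about a second; then press the plain end of the one that dipped right down to the slab for a second, pick it up and lay it level across the middle of the two metal bars in the wooden tray without dropping it. Leave the two sound tiles lying where they are and the other things on the desk undisturbed.

Things in the scene. Friction and masses are not known exactly. Their poses are not given: they have to be found in the camera images.
- tile_a: White-topped tile bar on a dark clay base, 120 x 40 x 18 mm, 0.18 kg, blue dot on its flat top near one end. Origin: centre of its underside; x along it to the dotted end, z up. Two of the three tiles are flat beneath. One, not told which, is bowed: a 16 mm wide flat belly amid its length, the underside rising from it to 8 mm at either end. All rest level.
- tile_b: White-topped tile bar on a dark clay base, 120 x 40 x 18 mm, 0.18 kg, green dot on its flat top near one end. Origin: centre of its underside; x along it to the dotted end, z up. Of the three, the bowed one dips about 0.15 rad when pushed with 1 to 2 N on top near an end, until its sloping underside meets the slab; let go, it falls level. Flat ones do not dip.
- tile_c: White-topped tile bar on a dark clay base, 120 x 40 x 18 mm, 0.18 kg, red dot on its flat top near one end. Origin: centre of its underside; x along it to the dotted end, z up. All three are brittle: over 30 N between a tile and the slab breaks it; touch down at 5 mm/s or less and press with 2 to 15 N. Which of them is bowed shows by rocking.
- slab: Black stone reference slab, 205 x 150 mm, fixed; its flat top is 15 mm above the desk. Origin at the centre of its underside (desk level), x along its 205 mm length, y across. The three tiles lie side by side along its x, their length across it, centres about 75 mm apart.
- tray: Shallow open wooden tray, fixed, 150 (x) x 170 (y) mm outside, 22 mm high, walls and floor 4 mm thick. Origin: centre of its underside. Two fixed metal bars, 8 mm wide, run along x on its floor at y = -40 and +40 mm, tops 12 mm above the underside. A tile laid along y, centred, bridges both; the bowed one sinks 5 mm between them.
- mouse: Black computer mouse, 104 x 60 x 36 mm, loose bystander; origin at the centre of its underside.
- phone: Black phone lying flat, 149 x 73 x 8 mm, loose bystander; origin at the centre of its underside.
- tape: Roll of brown tape lying flat, 96 mm across, 48 mm high, loose bystander; origin at the centre of its underside.
- punch: Black hole punch, 62 x 114 x 45 mm, loose bystander; origin at the centre of its underside.

How it is judged:
On the way, in this order (a step that is already met when the one before it is completed fails the run):
1. the blue-dotted tile is pressed on the slab (contact force between the fingers and tile_a above 0.5 N and z of tile_a in the frame of slab below 0.02 m), for 0.5 s.
2. the green-dotted tile is pressed on the slab (contact force between the fingers and tile_b above 0.5 N and z of tile_b in the frame of slab below 0.02 m), for 0.5 s.
3. the red-dotted tile is pressed on the slab (contact force between the fingers and tile_c above 0.5 N and z of tile_c in the frame of slab below 0.02 m), for 0.5 s.
4. the bowed tile is held rocked down on its plain end, on the slab (((contact force between the fingers and tile_a above 0.2 N and contact force between tile_a and slab above 0.5 N and z of tile_a in the frame of slab below 0.03 m and angle between tile_a's own x axis and vertical below 1.4358 rad) or (contact force between the fingers and tile_b above 0.2 N and contact force between tile_b and slab above 0.5 N and z of tile_b in the frame of slab below 0.03 m and angle between tile_b's own x axis and vertical below 1.4358 rad) or (contact force between the fingers and tile_c above 0.2 N and contact force between tile_c and slab above 0.5 N and z of tile_c in the frame of slab below 0.03 m and angle between tile_c's own x axis and vertical below 1.4358 rad))), for 0.5 s.
At the end, for the whole second after the job is handed in: The bowed tile rests level (0.08 rad) across both tray bars, centred within 20 mm, square within 0.25 rad, its belly sunk between them (origin 4.5 to 9.8 mm above the tray's underside; a flat tile stands at 12); the other two lie flat on the slab within 30 mm of their starts (((x of tile_a in the frame of tray between -0.05 and 0.05 m and y of tile_a in the frame of tray between -0.02 and 0.02 m and z of tile_a in the frame of tray between 0.0045 and 0.0098 m and angle between tile_a's own z axis and vertical below 0.08 rad and angle between the x axis of tile_a and the y axis of tray, either way round below 0.25 rad and linear speed of tile_a below 0.02 m/s and distance of each of tile_b, tile_c from where it was at the start of the episode below 0.03 m and angle between each of tile_b, tile_c's own z axis and vertical below 0.05 rad and z of each of tile_b, tile_c in the frame of slab below 0.02 m) or (x of tile_b in the frame of tray between -0.05 and 0.05 m and y of tile_b in the frame of tray between -0.02 and 0.02 m and z of tile_b in the frame of tray between 0.0045 and 0.0098 m and angle between tile_b's own z axis and vertical below 0.08 rad and angle between the x axis of tile_b and the y axis of tray, either way round below 0.25 rad and linear speed of tile_b below 0.02 m/s and distance of each of tile_a, tile_c from where it was at the start of the episode below 0.03 m and angle between each of tile_a, tile_c's own z axis and vertical below 0.05 rad and z of each of tile_a, tile_c in the frame of slab below 0.02 m) or (x of tile_c in the frame of tray between -0.05 and 0.05 m and y of tile_c in the frame of tray between -0.02 and 0.02 m and z of tile_c in the frame of tray between 0.0045 and 0.0098 m and angle between tile_c's own z axis and vertical below 0.08 rad and angle between the x axis of tile_c and the y axis of tray, either way round below 0.25 rad and linear speed of tile_c below 0.02 m/s and distance of each of tile_a, tile_b from where it was at the start of the episode below 0.03 m and angle between each of tile_a, tile_b's own z axis and vertical below 0.05 rad and z of each of tile_a, tile_b in the frame of slab below 0.02 m))); the robot touches nothing.
It fails at once if a tile is pressed on the slab with more than 30 N (contact force between any of tile_a, tile_b, tile_c and slab above 30 N).
It fails at once if a tile is dropped ((height (world z) of tile_a above 0.045 m and contact force between tile_a and anything else below 0.02 N) or (height (world z) of tile_b above 0.045 m and contact force between tile_b and anything else below 0.02 N) or (height (world z) of tile_c above 0.045 m and contact force between tile_c and anything else below 0.02 N)).
It fails at once if a bystander (mouse, phone, tape roll, hole punch) is moved more than 20 mm (distance of any of mouse, phone, tape, punch from where it was at the start of the episode above 0.02 m).
It also fails if it takes over 72 s, if anything falls off the work surface, if the arm or the gripper's body presses on something with over 40 N, if the wrist force passes 120 N, or if a joint passes its speed limit or range.

ROBOT

A 6-joint arm with a two-finger parallel gripper is mounted at the origin on a cart in front of the work surface, level with it; the furniture and walls round the work are solid. World frame = base frame: x ahead of the robot, y to its left, z up, the work surface at z = 0. Lengths are in m, angles in rad, forces in N, time in s.
With the tool pointing down it reaches from about 0.35 to 0.85 m from the base axis. Payload 8.1 kg.
Tool frame: the origin (TCP) lies at the very end of the fingers, on their centre line; the grasp point (between the pads) lies 19 mm behind it; z points along the fingers, y is the line along which they close (so a half turn about z gives the same grasp; the last joint's range is limited). The gripper opens to 93 mm and grips with 3 to 60 N. Pads are 15 mm wide; open, the fingers measure 128 mm over their backs; the gripper's body (75 mm by 188 mm) begins 65 mm behind the grasp point.
Start: joints at [-0.085, 0.13, 1.488, -0, 1.523, -0.085], TCP at [0.6, 0, 0.219] pointing down, gripper open.
Joint ranges: [-2.96, 2.96], [-0.89, 2.26], [0.02, 2.5], [-1.34, 4.48], [0, 2.73], [-2.66, 2.66]. Speed limits (rad/s): [2.39, 2.39, 2.79, 3.14, 3.14, 3.14].

INTERFACE

Orientations are given as a rotation vector (axis times angle).
In Python, from plant import robot gives the robot as it stands. The module is installed in compiled form; this text tells all that it offers.
- The arm moves only by the tool play_rows, never from a script. Its argument "increments" is text: rows parted by semicolons, each of 5 numbers parted by spaces: the shift along the tool's x, y, z in mm, then the turn about the tool's z in degrees, then the closure, from -1 (fully open) to 1 (shut). In form: dx dy dz yaw claw; .... A call has 1 to 20 rows; each row is the pose to reach, as a shift and turn from the pose commanded when the call began, along the tool's axes at that moment; what a row does not reach only later rows make up. A row lasts 1/10 s, in which the tool goes at most 50 mm and 8.59 degrees, less where a joint would pass 70% of its speed; a pose out of reach is approached as far as the arm can. A call with a gripper value outside its range is refused whole. The fingers move at their own pace and stop on an object; "force" is the grip in N (left out, the last holds). Time passes only in rows, so rows that repeat a pose let the fingers close. It gives the time, the measured TCP pose, the force, the opening and the grip force at its end, in the units of the state.
- robot.read_state(): the state, without advancing time (a new reading comes with each control period).
- robot.read_camera(name): name is "scene" or "side" or "wrist"; returns the picture (480x640x3 uint8, blue, green, red); there is no depth.
- robot.calibration(name): a dict with "vertical_fov" (degrees; the focal length in pixels is half the picture's height over the tangent of half this angle, whatever the lens; pixels are square), "cx", "cy" (the principal point, pixels), "rvec" (rotation vector, rad) and "tvec" (3), from world to camera coordinates, as OpenCV has them. Camera axes: x right, y down, z forward; pixel columns grow to the right and rows downward; lengths in m; the calibration is good to about 2 mm. A picture is of the moment at which its call begins: read the wrist's pose just before it. calibration takes no time and is no camera call; for the wrist camera it gives the pose at the moment of the call.
- robot.close_job(): hands the job in; it is judged then, once.
Trained networks look in the newest picture that a camera, given by its name, has taken for a name from the list of things; names that differ only in an ending like _2 or _b are one class to them, and where a whole thing is asked for, a point or a joint stands for the part that bears it (a point fixed in the world has none). Each returns a list of dicts, best first, with "conf" (0 to 1); they miss things now and then, are a little off and sometimes report something else, mostly with a low value. They report only what shows in the picture. A call takes as long as a camera call.
- robot.recognise(camera, query): "centre" ([x, y, z] in m, in world coordinates, good to about 4 mm: the middle of the surface that is visible of it).
- robot.regions_of(camera, query): "pixels" (480x640 bool, what is visible of it).
- robot.landmark_of(camera, query): "centre" ([x, y, z] in m, in world coordinates, good to about 4 mm: a listed point, or the origin of a listed thing).
The state is a dict: "t": time; "q": joint angles; "dq": joint speeds; "joint_torque": joint torques, N m; "tool_pos": TCP position; "orientation": TCP orientation; "force": force on the tool from outside, world axes, zero at the start; "wrist_torque": the same for the moment, N m; "opening": finger opening in m; "gripper_force": force on a finger pad.
Only numpy, scipy, OpenCV 4.12 (cv2) and the standard library are available. Lean on these libraries where they do the work, as an engineer would, in place of code of your own. Each camera call takes 0.05 s, during which the arm holds its last target. There are 200 camera calls.

## Working session

There is one attempt and no reset: what is moved stays moved. The work goes in short steps, Python scripts to look and compute and a tool call to move; the robot and the scene stay as the last step left them, time stands still between calls to the robot, and variables do not carry over. Pictures are saved under pics/ and viewed, at most 10 in all, crops included, and the job is handed in when it is done.

Besides the shell and the picture viewer there is one more tool, called by a JSON object that holds its "fn" and its "kwargs", one argument or row to a line. play_rows: Moves the arm, as the interface text tells. Its arguments: {"type":"object","properties":{"increments":{"type":"string"},"force":{"type":"number"}},"required":["increments"]}

```bash
mkdir -p pics
python3 - <<'E'
from plant import robot
import cv2,numpy as np
s=robot.read_state();print(s['t'],s['tool_pos'],s['orientation'],s['force'],s['opening'])
for c in ['scene','side','wrist']:
    cv2.imwrite(f'pics/{c}0.png',robot.read_camera(c))
    for n in ['tile_a','slab','tray']:
        print(c,n,[(np.round(d['centre'],3).tolist(),round(d['conf'],2)) for d in robot.landmark_of(c,n)][:4])
a=[cv2.imread(f'pics/{c}0.png') for c in ['scene','wrist']]
E
```

```text
0.0 [5.99457313e-01 6.56547945e-05 2.17616960e-01] [-2.22048204e+00 -2.22047670e+00  1.80810844e-03] [-0.25326897 -0.42770395 -0.0486225 ] 0.09320423344694093
scene tile_a [([0.56, 0.106, 0.02], 0.85), ([0.63, 0.118, 0.015], 0.83), ([0.48, 0.094, 0.015], 0.76)]
scene slab [([0.561, 0.099, -0.002], 0.67), ([0.63, 0.116, 0.011], 0.28)]
scene tray [([0.535, 0.306, -0.0], 0.65)]
side tile_a [([0.635, 0.113, 0.009], 0.82), ([0.558, 0.105, 0.014], 0.73), ([0.484, 0.089, 0.01], 0.62)]
side slab [([0.556, 0.101, -0.001], 0.81), ([0.756, 0.053, 0.001], 0.17)]
side tray [([0.539, 0.309, 0.002], 0.83)]
wrist tile_a [([0.56, 0.103, 0.015], 0.93), ([0.629, 0.11, 0.016], 0.87), ([0.483, 0.089, 0.014], 0.87)]
wrist slab []
wrist tray []
```

View pics/scene0.png

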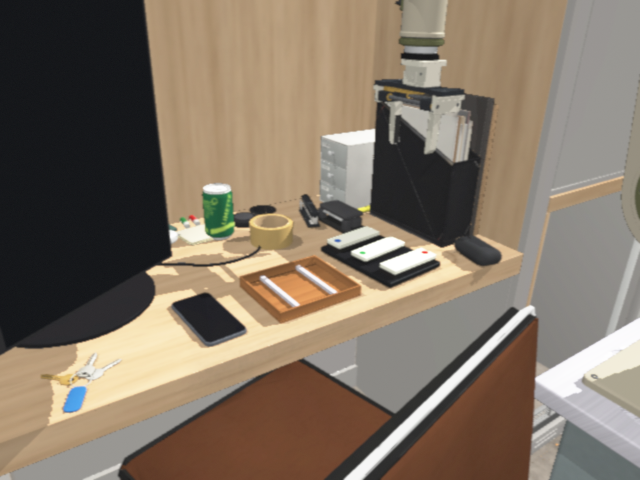

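View pics/wrist0.png

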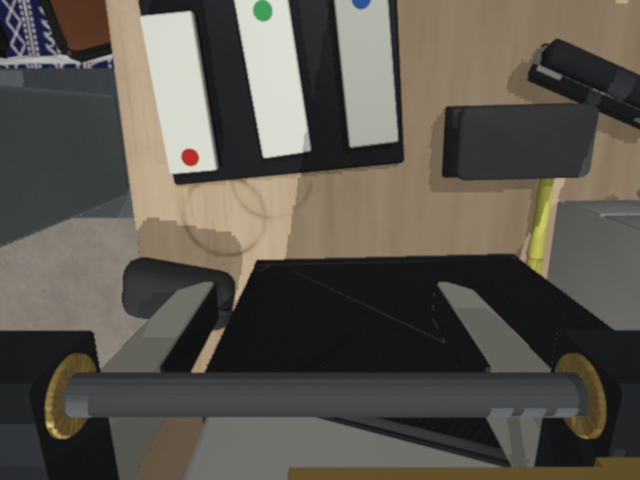

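The wrist view shows the red dot at (190,157), on the near end of its tile. Green is at (262,10) and blue at (361,0), both on the far ends. I'll shift along +y (tool x), closing the gripper, so that the whole tiles are in view.

{"fn": "play_rows", "kwargs": {
  "increments": "30 0 0 0 1;60 0 0 0 1;80 0 0 0 1;80 0 0 0 1;80 0 0 0 1;80 0 0 0 1",
  "force": 20
}}

```text
t: 1.2
tool_pos: [0.6001, 0.0792, 0.2186]
orientation: [2.222, 2.221, -0.0]
force: [-0.2, -0.3, 0.1]
opening: 0.0495
gripper_force: 0.0
```

```bash
cat > h.py <<'E'
from plant import robot
import cv2,numpy as np
def ray(c,uv,cal=None):
    cal=cal or robot.calibration(c);f=240/np.tan(np.radians(cal['vertical_fov']/2))
    R=cv2.Rodrigues(np.array(cal['rvec'],float))[0];o=-R.T@np.array(cal['tvec']).ravel()
    uv=np.atleast_2d(uv).astype(float)
    d=np.c_[(uv-[cal['cx'],cal['cy']])/f,np.ones(len(uv))]@R
    return o,d/np.linalg.norm(d,axis=1)[:,None]
def onz(c,uv,z,cal=None):
    o,d=ray(c,uv,cal);return o+d*((z-o[2])/d[:,2])[:,None]
def tri(r1,r2):
    A=np.zeros((3,3));b=np.zeros(3);
    for o,d in (r1,r2):
        P=np.eye(3)-np.outer(d[0],d[0]);A+=P;b+=P@o
    return np.linalg.solve(A,b)
def dots(im):
    h=cv2.cvtColor(im,cv2.COLOR_BGR2HSV);out={}
    w=cv2.dilate(((h[...,1]<50)&(h[...,2]>130)).astype(np.uint8),np.ones((5,5)))
    for n,(lo,hi) in dict(blue=(100,125),green=(55,85),red=(-8,6)).items():
        H=h[...,0].astype(int);H=np.where(H>170,H-180,H)
        m=((H>=lo)&(H<=hi)&(h[...,1]>110)&(h[...,2]>50)).astype(np.uint8)
        k,l,st,ce=cv2.connectedComponentsWithStats(m)
        out[n]=[(ce[i].round(1).tolist(),int(st[i,4])) for i in range(1,k) if st[i,4]>8]
    return out
E
python3 - <<'E'
from h import *
cal=robot.calibration('wrist');s=robot.read_state();print(s['t'],s['tool_pos'],s['force'],s['opening'])
im=robot.read_camera('wrist');cv2.imwrite('pics/w1.png',im)
for n,l in dots(im).items():
  for uv,a in l: print('w',n,uv,a,onz('wrist',uv,.033,cal)[0].round(4)) if a>100 else 0
sc=robot.read_camera('scene')
for n,l in dots(sc).items():
  for uv,a in l:
     if uv[0]>320 and 220<uv[1]<290: print('s',n,uv,a,onz('scene',uv,.033)[0].round(4))
for d in robot.regions_of('wrist','tile_a')[:5]:
    m=d['pixels'].astype(np.uint8);c=max(cv2.findContours(m,0,2)[0],key=cv2.contourArea)
    print(round(d['conf'],2),cv2.boundingRect(c))
    b=cv2.boxPoints(cv2.minAreaRect(c));p=onz('wrist',b,.033,cal);print(b.round().tolist(),p.mean(0).round(4),p[:,:2].round(3).tolist())
for n in ['tray','slab']:print(n,[(d['centre'],d['conf']) for d in robot.landmark_of('wrist',n)][:2])
E
```

```text
1.2 [0.60007459 0.07917777 0.21864006] [-0.2445583  -0.25344497  0.14230919] 0.04949444242652211
w blue [9.0, 50.8] 533 [0.3567 0.2036 0.033 ]
w blue [46.4, 71.9] 381 [0.3827 0.1884 0.033 ]
w blue [358.1, 108.4] 233 [0.6268 0.1612 0.033 ]
w green [266.1, 119.3] 201 [0.553  0.1528 0.033 ]
w red [197.7, 248.1] 174 [0.4886 0.0438 0.033 ]
0.93 (333, 90, 61, 148)
[[332.0, 94.0], [382.0, 90.0], [395.0, 234.0], [345.0, 238.0]] [0.6327 0.1143 0.033 ] [[0.606, 0.172], [0.645, 0.175], [0.661, 0.057], [0.618, 0.053]]
0.83 (241, 101, 71, 147)
[[240.0, 107.0], [290.0, 99.0], [313.0, 241.0], [263.0, 249.0]] [0.5602 0.1058 0.033 ] [[0.532, 0.162], [0.573, 0.168], [0.59, 0.05], [0.546, 0.043]]
0.56 (153, 119, 74, 143)
[[152.0, 124.0], [205.0, 116.0], [228.0, 257.0], [175.0, 265.0]] [0.4866 0.0919 0.033 ] [[0.461, 0.149], [0.504, 0.156], [0.514, 0.036], [0.467, 0.028]]
tray []
slab []
```

View pics/w1.png

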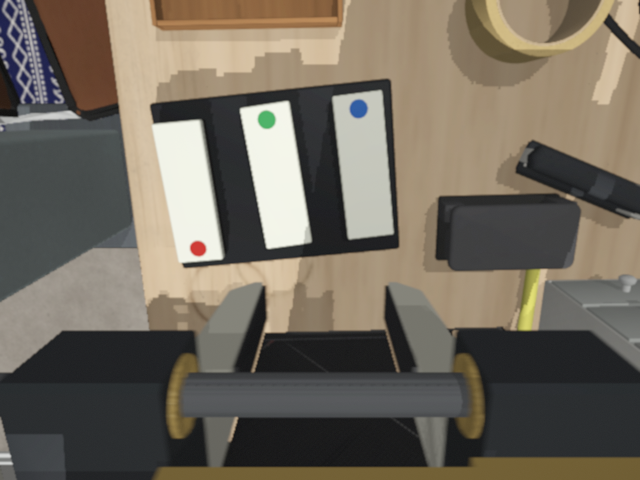

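The picture shows the blue dot at (358,108), green at (266,119) and red at (198,248), with the slab whole in view. Next I go above the blue dot, then check the height from the two wrist views.

{"fn": "play_rows", "kwargs": {
  "increments": "20 8 20 0 1;45 15 50 0 1;70 24 80 0 1;82 27 110 0 1;82 27 135 0 1;82 27 155 0 1;82 27 165 0 1;82 27 170 0 1;82 27 170 0 1;82 27 170 0 1"
}}

```text
t: 2.45
tool_pos: [0.628, 0.162, 0.0501]
orientation: [2.221, 2.22, 0.003]
force: [0.4, -0.7, -0.1]
opening: 0.0002
gripper_force: 0.0
```

Run:
```python
from h import *
s=robot.read_state();print(s['t'],s['tool_pos'],s['force'],s['opening'])
cal=robot.calibration('wrist')
Rt=cv2.Rodrigues(np.array(cal['rvec']))[0]
def at(p):  # same orientation, tool at p
    c=dict(cal);c['tvec']=np.array(cal['tvec']).ravel()+Rt@(s['tool_pos']-np.array(p));return c
d0=dots(cv2.imread('pics/wrist0.png'));d1=dots(cv2.imread('pics/w1.png'))
u0=[u for u,a in d0['red'] if abs(u[0]-190)<9][0];u1=[u for u,a in d1['red'] if abs(u[0]-197)<9][0]
print(u0,u1,tri(ray('',[u0],at([.5995,0,.2176])),ray('',[u1],at([.6001,.0792,.2186]))))
```

```text
2.45 [0.62798834 0.1619865  0.05009413] [ 0.38759473 -0.66177678 -0.08586755] 0.0002438870987826969
[189.5, 156.9] [197.7, 248.1] [0.48888685 0.04390683 0.03283574]
```

{"fn": "play_rows", "kwargs": {
  "increments": "0 0 4 0 1;0 0 8 0 1;0 0 11 0 1;0 0 11.5 0 1;0 0 12 0 1;0 0 12.5 0 1;0 0 13 0 1;0 0 13.5 0 1;0 0 14 0 1;0 0 14.5 0 1;0 0 15 0 1;0 0 15.5 0 1;0 0 16 0 1;0 0 16.5 0 1;0 0 16.5 0 1"
}}

```text
t: 3.95
tool_pos: [0.6271, 0.162, 0.0333]
orientation: [2.221, 2.221, 0.0]
force: [-4.8, -0.3, 8.8]
opening: 0.0005
gripper_force: 4.6
```

Blue takes 8.8 N without dipping, so it is flat. I'll hold, lift, and go to green, which is (-74, -9) mm away in world xy.

{"fn": "play_rows", "kwargs": {
  "increments": "0 0 0 0 1;0 0 0 0 1;0 0 0 0 1;0 0 0 0 1;0 0 0 0 1;0 0 0 0 1;0 0 0 0 1;0 0 0 0 1;0 0 -5 0 1;0 0 -15 0 1;-4 -30 -17 0 1;-9 -60 -17 0 1;-9 -74 -16 0 1;-9 -74 -12 0 1;-9 -74 -8 0 1;-9 -74 -5 0 1;-9 -74 -5 0 1"
}}

```text
t: 5.65
tool_pos: [0.5533, 0.1529, 0.0365]
orientation: [-2.221, -2.221, 0.001]
force: [-0.6, 0.0, -0.2]
opening: 0.0007
gripper_force: 0.0
```

{"fn": "play_rows", "kwargs": {
  "increments": "0 0 0.5 0 1;0 0 1 0 1;0 0 1.5 0 1;0 0 2 0 1;0 0 2.5 0 1;0 0 3 0 1;0 0 3.5 0 1;0 0 4 0 1;0 0 4.5 0 1;0 0 5 0 1;0 0 5 0 1"
}}

```text
t: 6.75
tool_pos: [0.5531, 0.1531, 0.0322]
orientation: [-2.221, -2.222, -0.0]
force: [-1.0, 0.5, -0.0]
opening: 0.0008
gripper_force: 0.4
```

{"fn": "play_rows", "kwargs": {
  "increments": "0 0 0.4 0 1;0 0 0.8 0 1;0 0 1.2 0 1;0 0 1.6 0 1;0 0 2 0 1;0 0 2 0 1"
}}

```text
t: 7.35
tool_pos: [0.553, 0.153, 0.0301]
orientation: [-2.221, -2.221, -0.0]
force: [-0.6, -0.2, 0.6]
opening: 0.0008
gripper_force: 0.5
```

Green yields at 0.6 N with the tip already at 30 mm, so it is the bowed one. I'll continue to the bottom.

{"fn": "play_rows", "kwargs": {
  "increments": "0 0 0.4 0 1;0 0 0.8 0 1;0 0 1.2 0 1;0 0 1.6 0 1;0 0 2 0 1;0 0 2.4 0 1;0 0 2.8 0 1;0 0 3.2 0 1;0 0 3.2 0 1;0 0 3.2 0 1"
}}

```text
t: 8.35
tool_pos: [0.5531, 0.1532, 0.0281]
orientation: [-2.221, -2.221, -0.0]
force: [-5.9, 1.3, 11.6]
opening: 0.0005
gripper_force: 6.0
```

{"fn": "play_rows", "kwargs": {
  "increments": "0 0 0 0 1;0 0 0 0 1;0 0 0 0 1;0 0 0 0 1;0 0 0 0 1;0 0 0 0 1;0 0 -1 0 1;0 0 -2 0 1;0 0 -4 0 1;0 0 -7 0 1;0 0 -15 0 1;-20 -12 -22 0 1;-50 -30 -22 0 1;-80 -48 -22 0 1;-109 -64 -20 0 1;-109 -64 -16 0 1;-109 -64 -12 0 1;-109 -64 -10 0 1;-109 -64 -10 0 1"
}}

```text
t: 10.25
tool_pos: [0.4892, 0.0448, 0.0367]
orientation: [-2.22, -2.222, 0.0]
force: [-0.7, 0.9, -0.1]
opening: 0.0008
gripper_force: 0.0
```

{"fn": "play_rows", "kwargs": {
  "increments": "0 0 0.5 0 1;0 0 1 0 1;0 0 1.5 0 1;0 0 2 0 1;0 0 2.5 0 1;0 0 3 0 1;0 0 3.5 0 1;0 0 4 0 1;0 0 4.5 0 1;0 0 5 0 1;0 0 5 0 1"
}}

```text
t: 11.35
tool_pos: [0.4891, 0.044, 0.0332]
orientation: [-2.221, -2.221, 0.0]
force: [-7.7, 0.0, 14.1]
opening: 0.0003
gripper_force: 7.4
```

Red takes 14 N and is flat. Next is the green tile's plain end at about (0.567, 0.058).

{"fn": "play_rows", "kwargs": {
  "increments": "0 0 0 0 1;0 0 0 0 1;0 0 0 0 1;0 0 0 0 1;0 0 0 0 1;0 0 0 0 1;0 0 -1 0 1;0 0 -7 0 1;0 0 -15 0 1;4 25 -17 0 1;9 55 -17 0 1;14 78 -15 0 1;14 78 -10 0 1;14 78 -5 0 1;14 78 -5 0 1"
}}

```text
t: 12.85
tool_pos: [0.5652, 0.0579, 0.0356]
orientation: [-2.22, -2.22, 0.003]
force: [-0.4, 0.5, -0.0]
opening: 0.0007
gripper_force: 0.0
```

{"fn": "play_rows", "kwargs": {
  "increments": "0 0 0.5 0 1;0 0 1 0 1;0 0 1.5 0 1;0 0 2 0 1;0 0 2.5 0 1;0 0 3 0 1;0 0 3.5 0 1;0 0 4 0 1;0 0 4.5 0 1;0 0 5 0 1;0 0 5.5 0 1;0 0 6 0 1;0 0 6.5 0 1;0 0 7 0 1;0 0 7.5 0 1;0 0 8 0 1;0 0 8.5 0 1;0 0 9 0 1;0 0 9 0 1"
}}

```text
t: 14.75
tool_pos: [0.5672, 0.0579, 0.0284]
orientation: [2.221, 2.221, -0.0]
force: [-1.6, -2.8, 6.0]
opening: 0.0005
gripper_force: 2.9
```

{"fn": "play_rows", "kwargs": {
  "increments": "0 0 0.4 0 1;0 0 0.7 0 1;0 0 0.7 0 1;0 0 0.7 0 1;0 0 0.7 0 1;0 0 0.7 0 1;0 0 0.7 0 1;0 0 0.7 0 1;0 0 0.7 0 1;0 0 0.7 0 1"
}}

```text
t: 15.75
tool_pos: [0.5672, 0.0579, 0.0283]
orientation: [2.221, 2.221, -0.0]
force: [-4.4, -2.3, 11.3]
opening: 0.0006
gripper_force: 5.3
```

Run:
```python
from h import *
cv2.imwrite('pics/side1.png',robot.read_camera('side'))
```

```text
(no output)
```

View pics/side1.png

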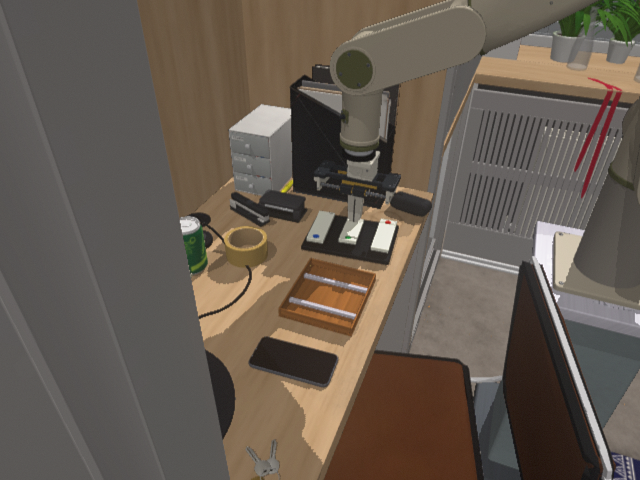

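The side view shows green at (352,232) pressed down at its plain end with its dotted end raised. I'll let it level slowly, rise, and look at the tray first and then at the tile, with the gripper opening on the way.

{"fn": "play_rows", "kwargs": {
  "increments": "0 0 -1 0 1;0 0 -2 0 1;0 0 -4 0 1;0 0 -7 0 1;0 0 -20 0 1;20 0 -50 0 1;55 0 -90 0 1;90 0 -130 0 1;125 0 -165 0 0.5;142 0 -190 0 -0.5;142 0 -190 0 -1;142 0 -190 0 -1;142 0 -190 0 -1"
}}

```text
t: 17.1
tool_pos: [0.5663, 0.1992, 0.2159]
orientation: [-2.221, -2.22, 0.003]
force: [-0.7, 0.9, -0.3]
opening: 0.0357
gripper_force: 0.0
```

Run:
```python
from h import *
cal=robot.calibration('wrist');s=robot.read_state();print(s['t'],s['tool_pos'],s['opening'])
im=robot.read_camera('wrist');cv2.imwrite('pics/w2.png',im);np.save('cal2.npy',cal,allow_pickle=True)
for q in ['tray']:
  for f in (robot.landmark_of,robot.recognise):print([(d['centre'],d['conf']) for d in f('wrist',q)][:2])
  for d in robot.regions_of('wrist',q)[:1]:
    m=d['pixels'].astype(np.uint8);c=max(cv2.findContours(m,0,2)[0],key=cv2.contourArea)
    b=cv2.boxPoints(cv2.minAreaRect(c));p=onz('wrist',b,.022,cal);print(b.round().tolist(),p.mean(0).round(4),p[:,:2].round(3).tolist())
```

```text
17.1 [0.56626161 0.19921608 0.21594985] 0.0356653540476239
[([0.535, 0.3104, -0.0043], 0.6)]
[([0.5345, 0.3021, 0.0046], 0.85)]
[[190.0, 0.0], [384.0, 0.0], [384.0, 178.0], [190.0, 178.0]] [0.5353 0.2924 0.022 ] [[0.463, 0.361], [0.611, 0.361], [0.617, 0.224], [0.45, 0.224]]
```

View pics/w2.png

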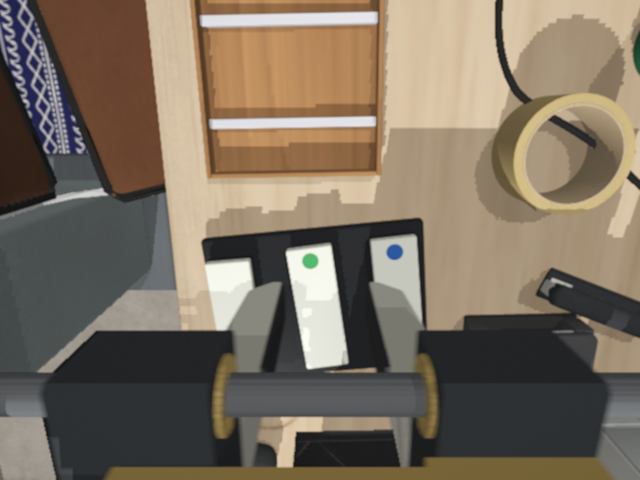

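{"fn": "play_rows", "kwargs": {
  "increments": "-40 0 0 0 -1;-80 -5 0 0 -1;-110 -7 0 0 -1;-120 -7 0 0 -1;-120 -7 0 0 -1;-120 -7 0 0 -1;-120 -7 0 0 -1"
}}

```text
t: 18.0
tool_pos: [0.56, 0.0812, 0.2171]
orientation: [-2.22, -2.222, -0.0]
force: [-0.7, 0.1, -0.4]
opening: 0.0927
gripper_force: 0.0
```

Run:
```python
from h import *
cal=robot.calibration('wrist');s=robot.read_state();print(s['t'],s['tool_pos'],s['orientation'],s['opening'])
im=robot.read_camera('wrist');cv2.imwrite('pics/w3.png',im)
for n,l in dots(im).items():
  for uv,a in l: print('w',n,uv,a,onz('wrist',uv,.033,cal)[0].round(4)) if a>100 else 0
for d in robot.regions_of('wrist','tile_a')[:5]:
    m=d['pixels'].astype(np.uint8);c=max(cv2.findContours(m,0,2)[0],key=cv2.contourArea)
    b=cv2.boxPoints(cv2.minAreaRect(c));p=onz('wrist',b,.033,cal);print(round(d['conf'],2),b.round().tolist(),p.mean(0).round(4),p[:,:2].round(3).tolist())
```

```text
18.0 [0.55999468 0.08115789 0.21706755] [-2.21997334e+00 -2.22223471e+00 -1.72385202e-04] 0.09274241150942451
w blue [19.5, 23.1] 306 [0.3293 0.2245 0.033 ]
w blue [58.8, 51.1] 690 [0.3556 0.2051 0.033 ]
w blue [408.6, 111.2] 228 [0.6268 0.1613 0.033 ]
w green [316.0, 121.9] 202 [0.5529 0.1529 0.033 ]
w red [243.0, 250.8] 172 [0.4885 0.0438 0.033 ]
0.97 [[290.0, 110.0], [338.0, 103.0], [360.0, 243.0], [311.0, 251.0]] [0.5603 0.1062 0.033 ] [[0.532, 0.162], [0.57, 0.168], [0.591, 0.051], [0.548, 0.044]]
0.66 [[201.0, 126.0], [252.0, 119.0], [271.0, 260.0], [220.0, 267.0]] [0.4856 0.0921 0.033 ] [[0.46, 0.15], [0.502, 0.155], [0.513, 0.035], [0.467, 0.029]]
0.57 [[380.0, 97.0], [433.0, 92.0], [444.0, 237.0], [392.0, 241.0]] [0.6327 0.1143 0.033 ] [[0.604, 0.172], [0.645, 0.176], [0.664, 0.057], [0.618, 0.053]]
```

View pics/w3.png

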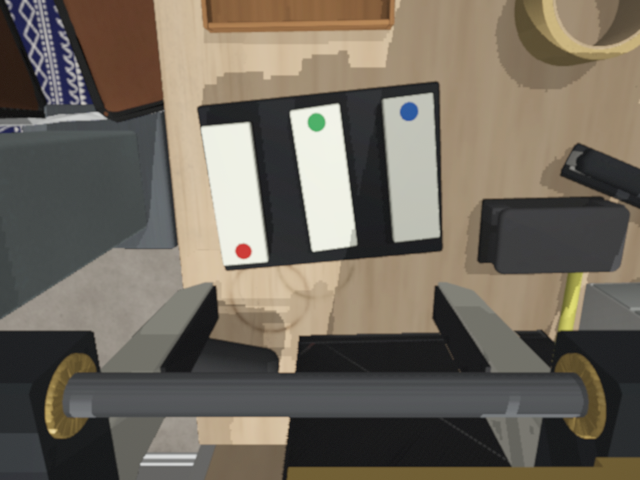

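The green tile hasn't moved: centre (0.560, 0.106), yaw about 9°. In w2 the tray bars lie at rows 20 and 123. I'll go above the tile part-open at about 55 mm so the fingers clear the neighbouring tiles, and compute the tray pose.

{"fn": "play_rows", "kwargs": {
  "increments": "10 0 20 -3 -0.18;20 0 50 -6 -0.18;26 0 85 -9 -0.18;26 0 115 -9 -0.18;26 0 140 -9 -0.18;26 0 155 -9 -0.18;26 0 160 -9 -0.18;26 0 160 -9 -0.18;26 0 160 -9 -0.18"
}}

```text
t: 19.0
tool_pos: [0.5611, 0.1062, 0.0588]
orientation: [2.039, 2.388, 0.003]
force: [1.0, -0.3, 0.4]
opening: 0.0549
gripper_force: 0.0
```

Run:
```python
from h import *
s=robot.read_state();print(s['t'],s['tool_pos'],s['orientation'],s['opening'])
cal=np.load('cal2.npy',allow_pickle=True).item();im=cv2.imread('pics/w2.png')
h=cv2.cvtColor(im,cv2.COLOR_BGR2HSV);m=((h[...,1]<45)&(h[...,2]>170)).astype(np.uint8);m[140:]=0;m[:,:195]=0;m[:,385:]=0
k,l,st,ce=cv2.connectedComponentsWithStats(m);P=[]
for i in range(1,k):
  if st[i,4]>400:
    r=cv2.minAreaRect(np.argwhere(l==i)[:,::-1].astype(np.float32));b=cv2.boxPoints(r);p=onz('',b,.012,cal)[:,:2];print(r,p.round(4).tolist(),p.mean(0).round(4));P.append(p.mean(0))
print(np.mean(P,0),P[0]-P[-1],np.linalg.norm(P[0]-P[-1]))
```

```text
19.0 [0.5611478  0.10624114 0.05877178] [2.03926989 2.38779323 0.00255317] 0.05494644625897235
((288.5254821777344, 19.26211166381836), (13.068039894104004, 175.20664978027344), 88.8426742553711) [[0.4675, 0.3526], [0.6065, 0.3551], [0.607, 0.3457], [0.467, 0.3432]] [0.537  0.3492]
((292.5328369140625, 122.33870697021484), (10.301928520202637, 165.0629425048828), 88.97696685791016) [[0.4687, 0.2729], [0.6084, 0.2754], [0.6088, 0.267], [0.4682, 0.2645]] [0.5385 0.27  ]
[0.53775511 0.30955714] [-0.00150836  0.07920038] 0.079214741212777
```

{"fn": "play_rows", "kwargs": {
  "increments": "0 0 10 0 -0.18;0 0 20 0 -0.18;0 0 28 0 -0.18;0 0 33 0 -0.18;0 0 37 0 -0.18;0 0 39 0 -0.18;0 0 39.5 0 -0.18;0 0 39.5 0 -0.18;0 0 39.5 0 1;0 0 39.5 0 1;0 0 39.5 0 1;0 0 39.5 0 1;0 0 39.5 0 1;0 0 39.5 0 1;0 0 39.5 0 1;0 0 39.5 0 1;0 0 39.5 0 1",
  "force": 20
}}

```text
t: 20.7
tool_pos: [0.5601, 0.106, 0.018]
orientation: [2.04, 2.389, 0.0]
force: [-1.4, 0.1, 4.9]
opening: 0.0399
gripper_force: 20.0
```

{"fn": "play_rows", "kwargs": {
  "increments": "0 0 -2 0 1;0 0 -6 0 1;0 0 -15 0 1;0 0 -30 0 1;0 0 -50 0 1;0 0 -65 0 1;0 0 -70 0 1;0 0 -70 0 1"
}}

```text
t: 21.5
tool_pos: [0.561, 0.1061, 0.0893]
orientation: [2.039, 2.387, 0.003]
force: [-0.4, 0.2, -2.0]
opening: 0.0398
gripper_force: 20.0
```

{"fn": "play_rows", "kwargs": {
  "increments": "10 0 0 0 1;30 2 0 1 1;55 4 0 2 1;80 5 0 3 1;105 6 0 4 1;130 7 0 5 1;155 8 0 6 1;178 9 0 7 1;195 10 0 8 1;202 10 0 8 1;204.5 10 0 8 1;204.5 10 0 8 1;204.5 10 0 8 1;204.5 10 0 8 1"
}}

```text
t: 22.9
tool_pos: [0.5381, 0.3088, 0.0877]
orientation: [2.203, 2.24, -0.0]
force: [0.2, 0.2, -2.2]
opening: 0.0401
gripper_force: 20.0
```

Run:
```python
from h import *
s=robot.read_state();print(s['t'],s['tool_pos'],s['orientation'],s['force'],s['wrist_torque'],s['opening'])
cal=robot.calibration('wrist');im=robot.read_camera('wrist');si=robot.read_camera('side');sc=robot.read_camera('scene')
cv2.imwrite('pics/w4.png',np.hstack([cv2.resize(im,(400,300)),cv2.resize(si[150:420,180:540],(400,300))]))
for d in robot.regions_of('wrist','tile_a')[:1]:
    m=d['pixels'].astype(np.uint8);c=max(cv2.findContours(m,0,2)[0],key=cv2.contourArea);print(cv2.boundingRect(c))
g=[u for u,a in dots(im)['green'] if a>100];print(g,[onz('',[u],s['tool_pos'][2]+.0155,cal)[0].round(4) for u in g])
```

```text
22.9 [0.53809677 0.30878078 0.08770027] [ 2.20283219e+00  2.23976980e+00 -2.58844043e-04] [ 0.24578067  0.17492142 -2.23049752] [-0.027872    0.00127781  0.0038836 ] 0.04013214661934947
(272, 165, 110, 208)
[[325.8, 201.2]] [array([0.538 , 0.3568, 0.1032])]
```

View pics/w4.png

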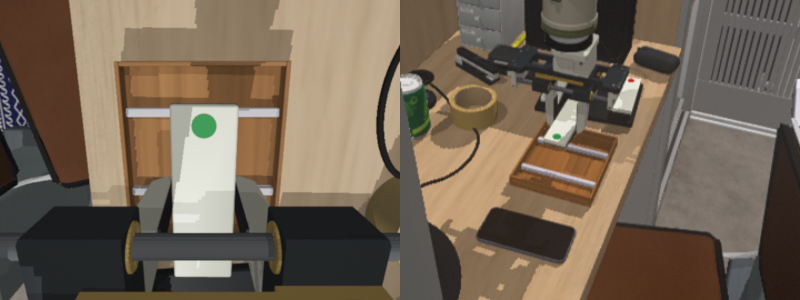

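The tile is held level over the tray, with the green dot at (204,125) in the left half and both bars visible beneath. Lowering now.

{"fn": "play_rows", "kwargs": {
  "increments": "0 0 12 0 1;0 0 30 0 1;0 0 45 0 1;0 0 57 0 1;0 0 65 0 1;0 0 69 0 1;0 0 71 0 1;0 0 72 0 1;0 0 73 0 1;0 0 74 0 1;0 0 75 0 1;0 0 75.5 0 1;0 0 76 0 1;0 0 76.5 0 1;0 0 77 0 1;0 0 77 0 1;0 0 77 0 1"
}}

```text
t: 24.8
tool_pos: [0.5379, 0.3096, 0.0108]
orientation: [2.202, 2.241, 0.0]
force: [-0.0, -0.5, -1.8]
opening: 0.0399
gripper_force: 20.0
```

{"fn": "play_rows", "kwargs": {
  "increments": "0 0 0.4 0 1;0 0 0.8 0 1;0 0 1.2 0 1;0 0 1.2 0 1;0 0 1.2 0 1"
}}

```text
t: 25.3
tool_pos: [0.538, 0.3096, 0.0106]
orientation: [2.202, 2.241, 0.0]
force: [-4.1, -2.0, 8.2]
opening: 0.04
gripper_force: 20.0
```

It is seated on the bars at 8 N. I'll ease off slightly, release and retreat.

{"fn": "play_rows", "kwargs": {
  "increments": "0 0 -0.7 0 1;0 0 -0.7 0 1;0 0 -0.7 0 0.05;0 0 -0.7 0 -0.05;0 0 -0.7 0 -0.2;0 0 -0.7 0 -0.2;0 0 -0.7 0 -0.2;0 0 -4 0 -0.2;0 0 -12 0 -0.2;0 0 -30 0 -0.2;0 0 -60 0 -0.2;-15 0 -100 0 -0.2;-50 0 -140 0 -0.2;-90 0 -180 0 -0.2;-110 0 -205 0 -0.2;-110 0 -205 0 -0.2;-110 0 -205 0 -0.2;-110 0 -205 0 -0.2"
}}

```text
t: 27.1
tool_pos: [0.5392, 0.2, 0.2136]
orientation: [-2.201, -2.24, 0.002]
force: [-0.6, 0.8, -0.2]
opening: 0.0558
gripper_force: 0.0
```

Run:
```python
from h import *
s=robot.read_state();print(s['t'],s['tool_pos'],s['force'],s['opening'])
cal=robot.calibration('wrist');im=robot.read_camera('wrist')
si=robot.read_camera('side')
cv2.imwrite('pics/w5.png',np.hstack([cv2.resize(im,(400,300)),cv2.resize(si[200:350,240:440],(400,300))]))
for d in robot.regions_of('wrist','tile_a')[:4]:
    m=d['pixels'].astype(np.uint8);c=max(cv2.findContours(m,0,2)[0],key=cv2.contourArea)
    b=cv2.boxPoints(cv2.minAreaRect(c));p=onz('',b,.025,cal);print(round(d['conf'],2),p.mean(0).round(4),p[:,:2].round(3).tolist())
for c in('side','scene'):
  if c=='scene':robot.read_camera(c)
  print(c,[(np.round(d['centre'],3).tolist(),round(d['conf'],2)) for d in robot.landmark_of(c,'tile_b')])
```

```text
27.1 [0.53916358 0.19996497 0.21356443] [-0.58512907  0.82821093 -0.17188896] 0.055821442168808855
0.96 [0.484  0.0947 0.025 ] [[0.458, 0.152], [0.501, 0.158], [0.512, 0.038], [0.465, 0.031]]
0.84 [0.5389 0.3047 0.025 ] [[0.518, 0.36], [0.557, 0.361], [0.562, 0.25], [0.518, 0.249]]
0.68 [0.6298 0.1379 0.025 ] [[0.604, 0.176], [0.647, 0.178], [0.657, 0.1], [0.611, 0.098]]
side [([0.488, 0.093, 0.007], 0.96), ([0.632, 0.111, 0.01], 0.86)]
scene [([0.63, 0.118, 0.015], 0.92), ([0.54, 0.307, 0.013], 0.79), ([0.481, 0.093, 0.012], 0.79)]
```

View pics/w5.png

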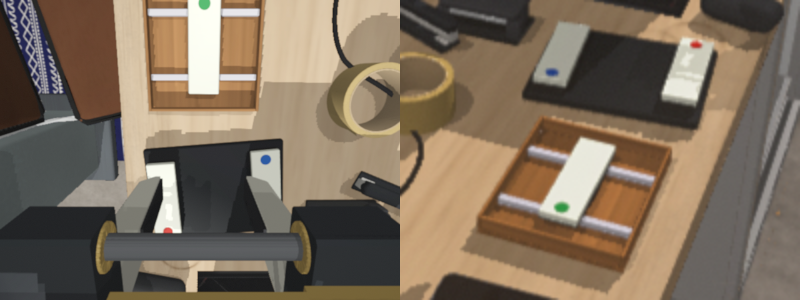

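The green tile lies level across both bars and centred, with its dot at (561,207) in the right half. Blue and red are where they started. Handing in.

```bash
python3 -c "
from plant import robot
print(robot.close_job())"
```

```text
the job is handed in; nothing more can be done
None
```

The green-dotted tile was the bowed one; it now lies level and centred across the tray bars, blue and red tested flat and stayed on the slab, and the job was handed in at about 27 s (no verdict was returned).

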